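# Find the pot cover that rocks and press it home

### The arm

A 6-joint arm with a two-finger parallel gripper is mounted at the origin on the work surface. World frame = base frame: x ahead of the robot, y to its left, z up, the work surface at z = 0. Lengths are in mm, angles in rad, forces in N, time in s.
With the tool pointing down it reaches from about 275 to 1000 mm from the base axis. Payload 8.4 kg.
Tool frame: the origin (TCP) lies at the very end of the fingers, on their centre line; the grasp point (between the pads) lies 19 mm behind it (r.tcp_to_grasp is the distance from the TCP to the grasp point, in mm); z points along the fingers, y is the line along which they close (so a half turn about z gives the same grasp; the last joint's range is limited). The gripper opens to 85 mm and grips with 20 to 120 N. Pads are 22 mm wide; open, the fingers measure 114 mm over their backs; the gripper's body (76 mm by 85 mm) begins 54 mm behind the grasp point. The pads swing forward as they close: fully open they stand 13 mm farther back than shut.
Start: joints at [1.133, 0.353, 1.633, -0, 1.155, -0.002], TCP at [263.834, 566.586, 231.281] pointing down, gripper open.
Joint ranges: [-2.63, 2.63], [-0.92, 2.1], [0.06, 2.66], [-1.3, 4.44], [0, 2.69], [-3.02, 3.02]. Speed limits (rad/s): [2.22, 2.22, 2.79, 3.14, 3.14, 3.14].

### API

Orientations are given as [roll, pitch, yaw] about the fixed x, y, z axes, in that order (R = Rz(yaw) Ry(pitch) Rx(roll)).
In Python, from rig import r gives the robot as it stands. The module is installed in compiled form; this text tells all that it offers.
- The arm moves only by the tool play_rows, never from a script. Its argument "rows" is a list of rows, each an object with "dp": the shift along the tool's x, y, z in units of 40 mm (1.0 is 40 mm), a list of three; "turn": the turn, a rotation vector about the tool's x, y, z in units of 6 degrees (1.0 is 6 degrees), a list of three; "fingers": the closure, from 0 (fully open) to 1 (shut). In form: [{"dp": [tx, ty, tz], "turn": [wx, wy, wz], "fingers": fingers}, ...]. A call has 1 to 5 rows; each row shifts and turns the commanded pose from where the row before left it, along the tool's axes as they then stand; what a row does not reach is not made up. A row lasts 1/12 s, in which the tool goes at most 41.7 mm and 7.16 degrees, less where a joint would pass 70% of its speed; a pose out of reach is approached as far as the arm can. A call is refused whole if a number of a shift passes 1 or a number of a turn 1, either way. A call with a gripper value outside its range is refused whole. The fingers move at their own pace and stop on an object; "force" is the grip in N (left out, the last holds). Time passes only in rows, so rows that do not move let the fingers close. It gives the time, the measured TCP pose, the force, the opening and the grip force at its end, in the units of the state.
- r.sense(): the state, without advancing time (a new reading comes with each control period).
- r.grab_frame(name): name is "scene" or "top"; returns a dict with "pixels" (480x640x3 uint8, red, green, blue), "fx", "fy", "cx", "cy" (pixels), "dist" ([k1, k2, p1, p2, k3] as OpenCV has them; the pictures are not rectified), "pose" (4x4, takes a point from camera to world coordinates). Camera axes: x right, y down, z forward; pixel columns grow to the right and rows downward; lengths in mm; the calibration is good to about 2 mm. A picture is of the moment at which its call begins. There is no depth.
- r.sign_off(): hands the job in; it is judged then, once.
The state is a dict: "clock": time; "qpos": joint angles; "qvel": joint speeds; "joint_efforts": joint torques, N m; "eef_pos": TCP position; "tcp_rot": TCP orientation; "contact_force": force on the tool from outside, world axes, zero at the start; "wrist_torque": the same for the moment, N m; "opening": opening from 0.0 (shut) to 1.0 (fully open); "grasp_force": force on a finger pad.
Only numpy, scipy, OpenCV 4.12 (cv2) and the standard library are available. Lean on these libraries where they do the work, as an engineer would, in place of code of your own. Each camera call takes 0.05 s, during which the arm holds its last target. There are 200 camera calls.

### The job

One of the four identical steel pot covers is not pushed home: it rocks when you press on its edge, while the other three are firm. Press the covers near the edge, one after another, until you find and feel the one that rocks, then push its knob straight down until the cover is fully home. Only press: do not lift or take off any cover, and leave the pots and everything else where they stand.

Things in the scene. Friction and masses are not known exactly. Their poses are not given: they have to be found in the camera images.
- pot0: fixed round white ingredient pot, 124 mm across, rim 65 mm above the table; origin at the centre of its underside, z up. One of four alike; the numbers say nothing about which cover is loose.
- pot1: fixed round white ingredient pot, 124 mm across, rim 65 mm above the table; origin at the centre of its underside, z up. One of four alike; the numbers say nothing about which cover is loose.
- pot2: fixed round white ingredient pot, 124 mm across, rim 65 mm above the table; origin at the centre of its underside, z up. One of four alike; the numbers say nothing about which cover is loose.
- pot3: fixed round white ingredient pot, 124 mm across, rim 65 mm above the table; origin at the centre of its underside, z up. One of four alike; the numbers say nothing about which cover is loose.
- cover0: steel cover lying on pot0, one of four alike: a flat disc 111 mm across, 10 mm thick, with a knob in the middle (26 mm wide, flat top 30 mm above the origin), 0.16 to 0.25 kg. Origin at the centre of its underside, z up along the knob. 1.5 mm play all round in the pot rim. At the start all covers are level, undersides 58 to 62 mm above the table; height does not show the loose one.
- cover1: cover of pot1, same as cover0. How the loose one (any of the four) feels: it stands on its tight plug, 28 mm wide, under its middle. A light press (under 2 N) on the disc 35 to 42 mm from its centre rocks it by about 0.12 rad, pressed side down, until its edge meets the shoulder in the pot; let go, it falls back level. The seated ones do not move.
- cover2: cover of pot2, same as cover0. How the loose one (any of the four) is seated: pressed straight down on its knob it resists with 9 to 13 N, goes down 4.5 mm to a hard stop and stays there, firm. Its underside is then 56 mm above the table, lower than the other covers because the pots have shoulders of different height. Pressing the edge lightly does not seat it.
- cover3: cover of pot3, same as cover0; any of the four may be the loose one.
- nozzle: small steel piping nozzle, a cone 26 mm wide and 40 mm high, standing; a bystander, loose.
- cutter: steel ring cutter, 60 mm wide, 35 mm high, standing; a bystander, loose.
- jar: closed jar, 60 mm wide, 80 mm high; a bystander, loose.
- bowl: small white bowl, 90 mm wide, 40 mm high; a bystander, loose.
- spatula: spatula lying flat, 240 mm long; origin near its middle; a bystander, loose.
- brush: pastry brush lying flat, 200 mm long; origin near its middle; a bystander, loose.

How it is judged:
By the outcome, as a careful person would: the job done as asked, in the order asked, and still so for the second after the job is handed in, with the robot touching nothing.
It also fails if it takes over 54 s, if anything falls off the work surface, if the arm or the gripper's body presses on something with over 40 N, if the wrist force passes 120 N, or if a joint passes its speed limit or range.

## Working session

There is one attempt and no reset: what is moved stays moved. The work goes in short steps, Python scripts to look and compute and a tool call to move; the robot and the scene stay as the last step left them, time stands still between calls to the robot, and variables do not carry over. Pictures are saved under pics/ and viewed, at most 10 in all, crops included, and the job is handed in when it is done.

Besides the shell and the picture viewer there is one more tool, called after "Emit:" by a JSON object that holds its "method" and its "body", one argument or row to a line. play_rows: Moves the arm, as the interface text tells. Its arguments: {"type":"object","properties":{"rows":{"type":"array"},"force":{"type":"number"}},"required":["rows"]}

```bash
mkdir -p pics
python3 - <<'E'
from rig import r
import cv2,numpy as np
for n in("top","scene"):
    f=r.grab_frame(n);cv2.imwrite(f"pics/{n}0.png",f["pixels"][...,::-1])
    print(n,f["fx"],f["fy"],f["cx"],f["cy"],f["dist"],np.round(f["pose"],3).tolist())
s=r.sense();print(s)
E
```

```text
top 516.382572284861 516.382572284861 313.8437837525227 224.3767140903159 [-0.0459367  0.         0.         0.         0.       ] [[0.006, -0.998, 0.056, 497.072], [-1.0, -0.006, 0.002, 71.717], [-0.002, -0.056, -0.998, 1284.865], [0.0, 0.0, 0.0, 1.0]]
scene 435.12306727377944 435.12306727377944 315.07325826797745 241.39782088431068 [0.01712452 0.         0.         0.         0.        ] [[-0.403, 0.588, -0.701, 1176.467], [0.915, 0.265, -0.303, 363.468], [0.007, -0.764, -0.645, 618.523], [0.0, 0.0, 0.0, 1.0]]
{'clock': 0.1, 'qpos': array([ 1.13260181e+00,  3.53608502e-01,  1.63402955e+00,  1.28813622e-05,
        1.15518384e+00, -2.37581853e-03]), 'qvel': array([-0.00047531, -0.00147917, -0.00385234,  0.00029186, -0.00043365,
       -0.00032318]), 'joint_efforts': array([-3.48996446e-04, -6.06360912e+01, -3.42817891e+01,  2.63415998e-06,
        3.92327594e-03, -2.04024667e-05]), 'eef_pos': array([263.65591576, 566.21861582, 230.63117836]), 'tcp_rot': array([-3.14036344e+00, -1.46987855e-05,  2.70576874e+00]), 'contact_force': array([-0.09699974, -0.04970559, -0.17735433]), 'wrist_torque': array([-0.01236213,  0.01059905, -0.04942738]), 'grasp_force': 0.0, 'opening': 0.9944649569360449}
```

View pics/top0.png

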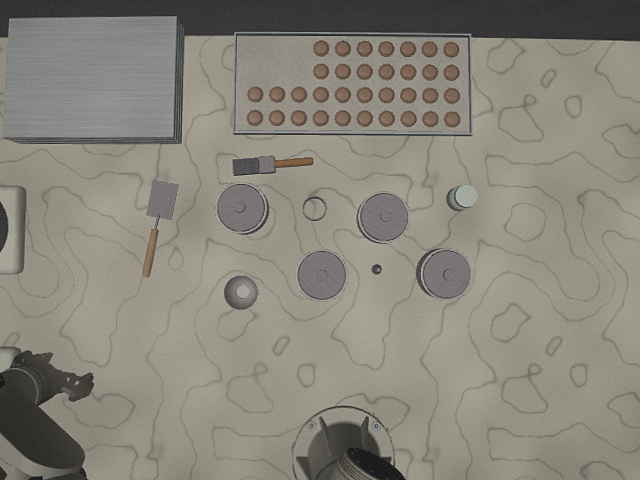

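View pics/scene0.png

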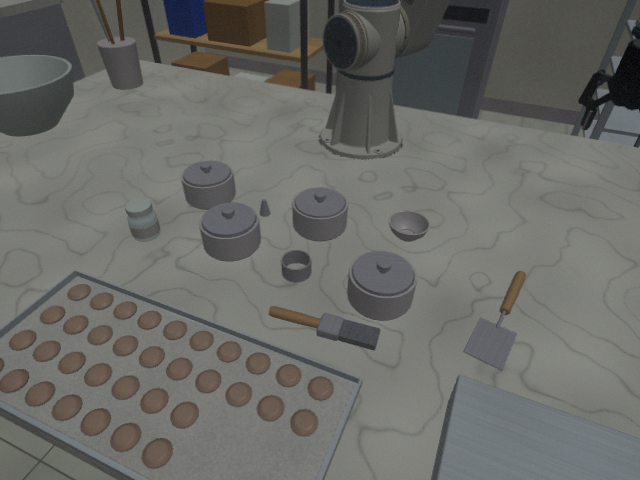

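The top view shows four covers with knobs at about px (239,208), (322,275), (386,216) and (447,274). The nozzle is at (376,269), cutter (315,208), jar (462,197) and bowl (241,292). The scene view shows the same layout, with the arm clear of all of it.

```bash
cat > h.py <<'E'
import cv2,numpy as np
def ray(f,uv,z):
    K=np.array([[f["fx"],0,f["cx"]],[0,f["fy"],f["cy"]],[0,0,1]])
    p=cv2.undistortPoints(np.array([[uv]],float),K,np.array(f["dist"]))[0,0]
    T=np.array(f["pose"]);d=T[:3,:3]@[p[0],p[1],1];o=T[:3,3]
    return (o+d*(z-o[2])/d[2])[:2]
E
python3 - <<'E'
from rig import r
from h import *
f=r.grab_frame("top");im=f["pixels"]
b=im.astype(int);m=((b[...,2]-b[...,0])>-2).astype(np.uint8)*255
m=cv2.morphologyEx(m,cv2.MORPH_OPEN,np.ones((3,3)))
for c in cv2.findContours(m,cv2.RETR_EXTERNAL,cv2.CHAIN_APPROX_NONE)[0]:
    a=cv2.contourArea(c)
    if 1000<a<4000:
        (u,v),ax,_=cv2.fitEllipse(c);print(np.round((u,v,*ax),1),ray(f,(u,v),70).round(1))
for uv in[(239.5,208),(322,275),(386,216.5),(448,274)]:print("knob",ray(f,uv,90).round(1))
cv2.imwrite("pics/crop.png",cv2.resize(np.hstack([im[160:320,200:500][...,::-1]]),None,fx=2.66,fy=2.66,interpolation=cv2.INTER_CUBIC)[:600,:800])
E
```

```text
knob [600.6 247.2]
knob [446.7  54.6]
knob [582.9 -93.2]
knob [ 450.5 -236.8]
```

View pics/crop.png

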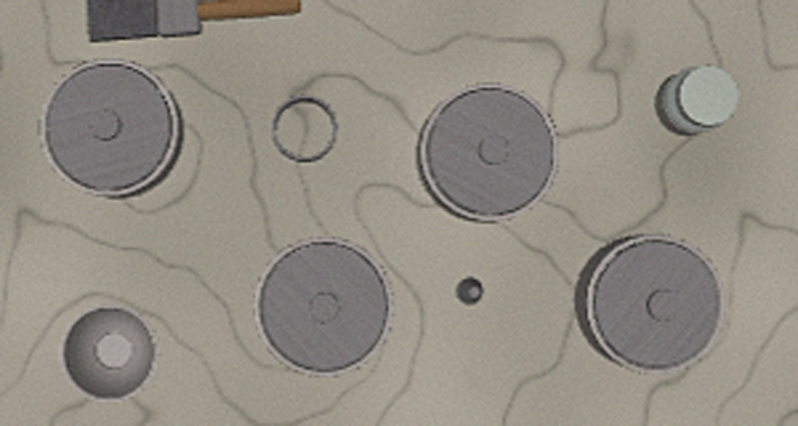

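The crop shows four disc circles at crop px (109,127), (323,306), (488,152) and (657,304), scale 2.66. My mask threshold was too strict, so I'll loosen it and work out the start move as well.

Run:
```python
from rig import r
from h import *
f=r.grab_frame("top");im=f["pixels"]
b=cv2.GaussianBlur(im,(3,3),0).astype(int);d=b[...,0]-b[...,2]
print(d[220,245],b[220,245],b[240,350])
m=(d<(d[220,245]+d[240,350])/2).astype(np.uint8)*255;m[b.sum(2)<240]=0
m=cv2.morphologyEx(m,cv2.MORPH_OPEN,np.ones((5,5)))
m=cv2.morphologyEx(m,cv2.MORPH_CLOSE,np.ones((7,7)))
for c in cv2.findContours(m,cv2.RETR_EXTERNAL,cv2.CHAIN_APPROX_NONE)[0]:
    a=cv2.contourArea(c)
    if 1000<a<5000:
        (u,v),ax,_=cv2.fitEllipse(c);print(np.round((u,v,*ax),1),ray(f,(u,v),70).round(1))
for uv in[(240.98,207.7),(321.4,275.),(383.5,217.1),(447,274.3)]:print("eye",ray(f,uv,70).round(1))
for uv in[(239.5,206.6),(321.8,275.4),(386.1,216.4),(449.2,274.3)]:print("knob",ray(f,uv,90).round(1))
```

```text
3 [117 113 114] [163 157 144]
[321.4 274.8  49.8  50.4] [446.4  55.6]
[445.2 273.6  50.2  51.7] [ 450.7 -235.4]
[382.8 217.1  49.4  51.9] [582.9 -88.4]
[241.5 207.7  49.9  51.2] [603.  245.4]
eye [603.  246.6]
eye [445.9  55.7]
eye [582.9 -90.1]
eye [ 449.  -239.6]
knob [603.8 247.2]
knob [445.8  55. ]
knob [583.1 -93.5]
knob [ 449.8 -239.6]
```

Emit:
{"method": "play_rows", "body": {
  "rows": [
    {"dp":[-0.67,-0.24,0.15],"turn":[0,0,0],"fingers":1},
    {"dp":[-0.67,-0.24,0.15],"turn":[0,0,0],"fingers":1},
    {"dp":[-0.67,-0.24,0.15],"turn":[0,0,0],"fingers":1},
    {"dp":[-0.67,-0.24,0.15],"turn":[0,0,0],"fingers":1},
    {"dp":[-0.67,-0.24,0.15],"turn":[0,0,0],"fingers":1}
  ]
}}

```text
clock: 0.62
eef_pos: [365.7, 465.5, 200.9]
tcp_rot: [-3.141, -0.0, 2.706]
contact_force: [-0.3, 0.7, 0.9]
opening: 0.3
grasp_force: 0.0
```

Emit:
{"method": "play_rows", "body": {
  "rows": [
    {"dp":[-0.67,-0.24,0.15],"turn":[0,0,0],"fingers":1},
    {"dp":[-0.67,-0.24,0.15],"turn":[0,0,0],"fingers":1},
    {"dp":[-0.67,-0.24,0.15],"turn":[0,0,0],"fingers":1},
    {"dp":[-0.67,-0.24,0.15],"turn":[0,0,0],"fingers":1},
    {"dp":[-0.67,-0.24,0.15],"turn":[0,0,0],"fingers":1}
  ]
}}

```text
clock: 1.03
eef_pos: [467.0, 365.3, 170.9]
tcp_rot: [-3.142, -0.0, 2.706]
contact_force: [0.5, 0.6, -0.2]
opening: 0.004
grasp_force: 0.0
```

Emit:
{"method": "play_rows", "body": {
  "rows": [
    {"dp":[-0.67,-0.24,0.15],"turn":[0,0,0],"fingers":1},
    {"dp":[-0.67,-0.24,0.15],"turn":[0,0,0],"fingers":1},
    {"dp":[-0.67,-0.24,0.15],"turn":[0,0,0],"fingers":1},
    {"dp":[-0.67,-0.24,0.15],"turn":[0,0,0],"fingers":1},
    {"dp":[-0.67,-0.24,0.15],"turn":[0,0,0],"fingers":1}
  ]
}}

```text
clock: 1.45
eef_pos: [568.3, 265.2, 140.9]
tcp_rot: [-3.141, -0.0, 2.706]
contact_force: [0.8, 1.1, -0.7]
opening: 0.002
grasp_force: 0.0
```

Emit:
{"method": "play_rows", "body": {
  "rows": [
    {"dp":[0,0,0],"turn":[0,0,0],"fingers":1},
    {"dp":[0,0,0],"turn":[0,0,0],"fingers":1}
  ]
}}

```text
clock: 1.62
eef_pos: [567.9, 265.1, 140.6]
tcp_rot: [-3.141, -0.001, 2.703]
contact_force: [-0.4, 0.3, -0.2]
opening: -0.001
grasp_force: 0.0
```

Emit:
{"method": "play_rows", "body": {
  "rows": [
    {"dp":[0,0,0.4],"turn":[0,0,0],"fingers":1},
    {"dp":[0,0,0.4],"turn":[0,0,0],"fingers":1},
    {"dp":[0,0,0.4],"turn":[0,0,0],"fingers":1},
    {"dp":[0,0,0.4],"turn":[0,0,0],"fingers":1},
    {"dp":[0,0,0],"turn":[0,0,0],"fingers":1}
  ]
}}

```text
clock: 2.03
eef_pos: [564.8, 266.5, 74.6]
tcp_rot: [-3.138, -0.003, 2.707]
contact_force: [-0.8, -1.2, -0.1]
opening: -0.003
grasp_force: 0.0
```

Emit:
{"method": "play_rows", "body": {
  "rows": [
    {"dp":[0,0,0.05],"turn":[0,0,0],"fingers":1},
    {"dp":[0,0,0],"turn":[0,0,0],"fingers":1}
  ]
}}

```text
clock: 2.2
eef_pos: [567.4, 267.1, 75.9]
tcp_rot: [3.141, 0.0, 2.707]
contact_force: [-0.3, -0.4, 0.4]
opening: 0.0
grasp_force: 0.0
```

Emit:
{"method": "play_rows", "body": {
  "rows": [
    {"dp":[0,0,0.025],"turn":[0,0,0],"fingers":1},
    {"dp":[0,0,0],"turn":[0,0,0],"fingers":1}
  ]
}}

```text
clock: 2.37
eef_pos: [567.9, 266.8, 75.3]
tcp_rot: [3.14, 0.001, 2.706]
contact_force: [-0.3, -0.0, -0.7]
opening: -0.001
grasp_force: 0.0
```

Emit:
{"method": "play_rows", "body": {
  "rows": [
    {"dp":[0,0,0],"turn":[0,0,0],"fingers":1},
    {"dp":[0,0,0],"turn":[0,0,0],"fingers":1}
  ]
}}

```text
clock: 2.53
eef_pos: [567.7, 266.4, 74.9]
tcp_rot: [3.141, 0.001, 2.706]
contact_force: [1.4, -0.4, -0.1]
opening: 0.001
grasp_force: 0.0
```

Emit:
{"method": "play_rows", "body": {
  "rows": [
    {"dp":[0,0,0.025],"turn":[0,0,0],"fingers":1},
    {"dp":[0,0,0],"turn":[0,0,0],"fingers":1},
    {"dp":[0,0,0],"turn":[0,0,0],"fingers":1}
  ]
}}

```text
clock: 2.78
eef_pos: [567.4, 266.3, 73.3]
tcp_rot: [-3.142, -0.0, 2.706]
contact_force: [0.3, -0.1, 0.4]
opening: -0.002
grasp_force: 0.0
```

Emit:
{"method": "play_rows", "body": {
  "rows": [
    {"dp":[0,0,0.025],"turn":[0,0,0],"fingers":1},
    {"dp":[0,0,0],"turn":[0,0,0],"fingers":1},
    {"dp":[0,0,0],"turn":[0,0,0],"fingers":1}
  ]
}}

```text
clock: 3.03
eef_pos: [567.4, 266.3, 72.2]
tcp_rot: [-3.141, -0.0, 2.706]
contact_force: [0.3, -0.2, -0.8]
opening: -0.003
grasp_force: 0.0
```

Emit:
{"method": "play_rows", "body": {
  "rows": [
    {"dp":[0,0,0.025],"turn":[0,0,0],"fingers":1},
    {"dp":[0,0,0],"turn":[0,0,0],"fingers":1},
    {"dp":[0,0,0],"turn":[0,0,0],"fingers":1}
  ]
}}

```text
clock: 3.28
eef_pos: [567.4, 266.3, 71.2]
tcp_rot: [-3.141, -0.0, 2.706]
contact_force: [-0.2, -0.1, 0.4]
opening: 0.001
grasp_force: 0.0
```

Emit:
{"method": "play_rows", "body": {
  "rows": [
    {"dp":[0,0,0.02],"turn":[0,0,0],"fingers":1},
    {"dp":[0,0,0],"turn":[0,0,0],"fingers":1},
    {"dp":[0,0,0],"turn":[0,0,0],"fingers":1}
  ]
}}

```text
clock: 3.53
eef_pos: [567.4, 266.3, 70.4]
tcp_rot: [-3.141, -0.0, 2.706]
contact_force: [-0.0, -0.2, 0.6]
opening: -0.003
grasp_force: 0.0
```

Emit:
{"method": "play_rows", "body": {
  "rows": [
    {"dp":[0,0,0.02],"turn":[0,0,0],"fingers":1},
    {"dp":[0,0,0],"turn":[0,0,0],"fingers":1},
    {"dp":[0,0,0],"turn":[0,0,0],"fingers":1}
  ]
}}

```text
clock: 3.78
eef_pos: [567.6, 266.4, 69.9]
tcp_rot: [3.141, 0.0, 2.706]
contact_force: [-0.7, -0.4, 2.9]
opening: -0.003
grasp_force: 1.6
```

Emit:
{"method": "play_rows", "body": {
  "rows": [
    {"dp":[0,0,0.02],"turn":[0,0,0],"fingers":1},
    {"dp":[0,0,0],"turn":[0,0,0],"fingers":1},
    {"dp":[0,0,0],"turn":[0,0,0],"fingers":1}
  ]
}}

```text
clock: 4.03
eef_pos: [567.6, 266.4, 69.7]
tcp_rot: [3.141, 0.0, 2.706]
contact_force: [-3.2, -1.6, 10.0]
opening: 0.002
grasp_force: 5.0
```

Cover A at (603,247) is firm: 10 N with no give at z≈70. Moving to cover B.

Emit:
{"method": "play_rows", "body": {
  "rows": [
    {"dp":[0,0,-0.45],"turn":[0,0,0],"fingers":1},
    {"dp":[0,0,-0.45],"turn":[0,0,0],"fingers":1},
    {"dp":[0,0,0],"turn":[0,0,0],"fingers":1}
  ]
}}

```text
clock: 4.28
eef_pos: [569.2, 267.2, 107.8]
tcp_rot: [3.138, 0.003, 2.706]
contact_force: [1.3, 0.3, 1.0]
opening: -0.004
grasp_force: 0.0
```

Emit:
{"method": "play_rows", "body": {
  "rows": [
    {"dp":[0.15,-0.61,0],"turn":[0,0,0],"fingers":1},
    {"dp":[0.15,-0.61,0],"turn":[0,0,0],"fingers":1},
    {"dp":[0.15,-0.61,0],"turn":[0,0,0],"fingers":1},
    {"dp":[0.15,-0.61,0],"turn":[0,0,0],"fingers":1},
    {"dp":[0.15,-0.61,0],"turn":[0,0,0],"fingers":1}
  ]
}}

```text
clock: 4.7
eef_pos: [487.6, 167.5, 104.2]
tcp_rot: [-3.141, -0.0, 2.706]
contact_force: [-0.2, 0.3, -0.7]
opening: -0.002
grasp_force: 0.0
```

Emit:
{"method": "play_rows", "body": {
  "rows": [
    {"dp":[0.15,-0.61,0],"turn":[0,0,0],"fingers":1},
    {"dp":[0.15,-0.61,0],"turn":[0,0,0],"fingers":1},
    {"dp":[0.15,-0.61,0],"turn":[0,0,0],"fingers":1},
    {"dp":[0.15,-0.61,0],"turn":[0,0,0],"fingers":1},
    {"dp":[0.15,-0.61,0],"turn":[0,0,0],"fingers":1}
  ]
}}

```text
clock: 5.12
eef_pos: [409.0, 69.7, 104.4]
tcp_rot: [-3.141, -0.0, 2.706]
contact_force: [0.9, -0.5, 0.4]
opening: 0.003
grasp_force: 0.0
```

Emit:
{"method": "play_rows", "body": {
  "rows": [
    {"dp":[0,0,0],"turn":[0,0,0],"fingers":1},
    {"dp":[0,0,0.35],"turn":[0,0,0],"fingers":1},
    {"dp":[0,0,0.35],"turn":[0,0,0],"fingers":1},
    {"dp":[0,0,0],"turn":[0,0,0],"fingers":1},
    {"dp":[0,0,0],"turn":[0,0,0],"fingers":1}
  ]
}}

```text
clock: 5.53
eef_pos: [409.7, 70.6, 76.4]
tcp_rot: [-3.141, -0.001, 2.706]
contact_force: [-0.1, -0.5, 0.5]
opening: 0.001
grasp_force: 0.0
```

Emit:
{"method": "play_rows", "body": {
  "rows": [
    {"dp":[0,0,0],"turn":[0,0,0],"fingers":1},
    {"dp":[0,0,0],"turn":[0,0,0],"fingers":1}
  ]
}}

```text
clock: 5.7
eef_pos: [410.6, 70.7, 77.3]
tcp_rot: [3.141, 0.001, 2.706]
contact_force: [0.1, -0.2, 0.4]
opening: -0.002
grasp_force: 0.0
```

Emit:
{"method": "play_rows", "body": {
  "rows": [
    {"dp":[0,0,0.05],"turn":[0,0,0],"fingers":1},
    {"dp":[0,0,0.05],"turn":[0,0,0],"fingers":1},
    {"dp":[0,0,0],"turn":[0,0,0],"fingers":1},
    {"dp":[0,0,0],"turn":[0,0,0],"fingers":1},
    {"dp":[0,0,0],"turn":[0,0,0],"fingers":1}
  ]
}}

```text
clock: 6.12
eef_pos: [410.1, 70.5, 72.9]
tcp_rot: [-3.142, 0.0, 2.706]
contact_force: [-0.1, -0.2, 0.7]
opening: -0.0
grasp_force: 0.0
```

Emit:
{"method": "play_rows", "body": {
  "rows": [
    {"dp":[0,0,0.02],"turn":[0,0,0],"fingers":1},
    {"dp":[0,0,0],"turn":[0,0,0],"fingers":1},
    {"dp":[0,0,0],"turn":[0,0,0],"fingers":1}
  ]
}}

```text
clock: 6.37
eef_pos: [410.1, 70.5, 72.1]
tcp_rot: [-3.142, -0.0, 2.706]
contact_force: [0.4, 0.0, -0.1]
opening: -0.002
grasp_force: 0.0
```

Emit:
{"method": "play_rows", "body": {
  "rows": [
    {"dp":[0,0,0.02],"turn":[0,0,0],"fingers":1},
    {"dp":[0,0,0],"turn":[0,0,0],"fingers":1},
    {"dp":[0,0,0],"turn":[0,0,0],"fingers":1}
  ]
}}

```text
clock: 6.62
eef_pos: [410.0, 70.5, 71.3]
tcp_rot: [-3.142, -0.0, 2.706]
contact_force: [0.7, -0.4, 0.1]
opening: 0.004
grasp_force: 0.0
```

Emit:
{"method": "play_rows", "body": {
  "rows": [
    {"dp":[0,0,0.02],"turn":[0,0,0],"fingers":1},
    {"dp":[0,0,0],"turn":[0,0,0],"fingers":1},
    {"dp":[0,0,0],"turn":[0,0,0],"fingers":1}
  ]
}}

```text
clock: 6.87
eef_pos: [410.0, 70.5, 70.4]
tcp_rot: [-3.142, -0.0, 2.706]
contact_force: [-0.1, -0.9, 0.8]
opening: 0.001
grasp_force: 0.0
```

Emit:
{"method": "play_rows", "body": {
  "rows": [
    {"dp":[0,0,0.02],"turn":[0,0,0],"fingers":1},
    {"dp":[0,0,0],"turn":[0,0,0],"fingers":1},
    {"dp":[0,0,0],"turn":[0,0,0],"fingers":1}
  ]
}}

```text
clock: 7.12
eef_pos: [410.1, 70.5, 69.7]
tcp_rot: [-3.142, -0.0, 2.706]
contact_force: [-0.4, -1.2, 0.6]
opening: -0.002
grasp_force: 0.0
```

Emit:
{"method": "play_rows", "body": {
  "rows": [
    {"dp":[0,0,0.02],"turn":[0,0,0],"fingers":1},
    {"dp":[0,0,0],"turn":[0,0,0],"fingers":1},
    {"dp":[0,0,0],"turn":[0,0,0],"fingers":1}
  ]
}}

```text
clock: 7.37
eef_pos: [410.0, 70.5, 68.8]
tcp_rot: [-3.142, -0.0, 2.706]
contact_force: [-0.4, 0.9, 1.3]
opening: -0.001
grasp_force: 0.0
```

Emit:
{"method": "play_rows", "body": {
  "rows": [
    {"dp":[0,0,0.02],"turn":[0,0,0],"fingers":1},
    {"dp":[0,0,0],"turn":[0,0,0],"fingers":1},
    {"dp":[0,0,0],"turn":[0,0,0],"fingers":1}
  ]
}}

```text
clock: 7.62
eef_pos: [410.0, 70.5, 68.0]
tcp_rot: [-3.142, -0.0, 2.706]
contact_force: [-0.5, 0.2, -0.8]
opening: -0.001
grasp_force: 0.0
```

Run:
```python
from rig import r
import cv2
s=r.sense();print(s["contact_force"],s["grasp_force"],s["eef_pos"])
im=r.grab_frame("scene")["pixels"][160:280,230:390,::-1]
cv2.imwrite("pics/s1.png",cv2.resize(im,None,fx=5,fy=5,interpolation=cv2.INTER_CUBIC))
```

```text
[-0.49486535  0.15811966 -0.82304284] 0.0 [410.03108914  70.47482156  68.03228236]
```

View pics/s1.png

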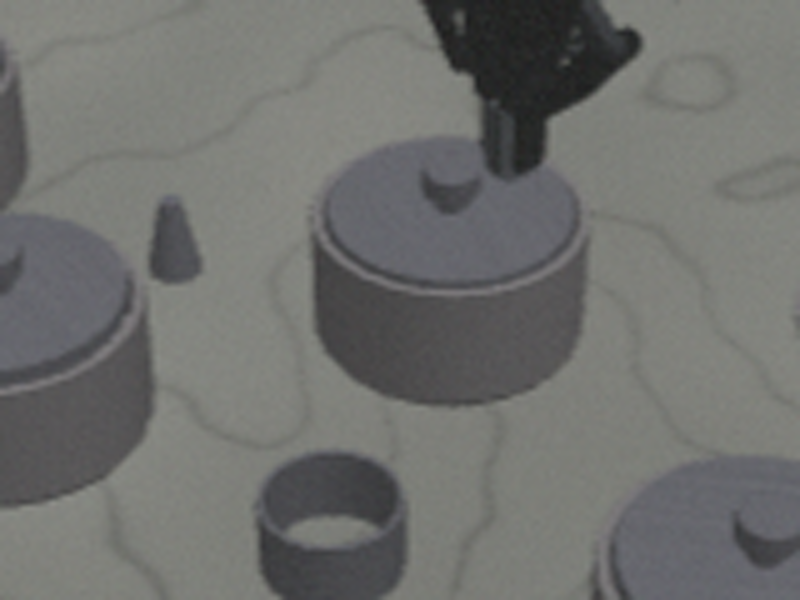

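The crop shows the fingertip at px (512,172) just above cover B, on its disc beside the knob. Cover B stands low in its rim, so contact should come at about z 68.

Emit:
{"method": "play_rows", "body": {
  "rows": [
    {"dp":[0,0,0.02],"turn":[0,0,0],"fingers":1},
    {"dp":[0,0,0],"turn":[0,0,0],"fingers":1},
    {"dp":[0,0,0],"turn":[0,0,0],"fingers":1}
  ]
}}

```text
clock: 7.92
eef_pos: [410.1, 70.5, 67.7]
tcp_rot: [3.142, 0.0, 2.706]
contact_force: [-2.8, 0.3, 9.9]
opening: 0.002
grasp_force: 4.8
```

Emit:
{"method": "play_rows", "body": {
  "rows": [
    {"dp":[0,0,0.01],"turn":[0,0,0],"fingers":1},
    {"dp":[0,0,0],"turn":[0,0,0],"fingers":1},
    {"dp":[0,0,0],"turn":[0,0,0],"fingers":1}
  ]
}}

```text
clock: 8.17
eef_pos: [410.2, 70.5, 67.6]
tcp_rot: [3.141, 0.0, 2.706]
contact_force: [-4.8, -0.1, 15.1]
opening: -0.0
grasp_force: 7.9
```

Cover B is also firm (15 N, no give). Moving to cover C.

Emit:
{"method": "play_rows", "body": {
  "rows": [
    {"dp":[0,0,-0.5],"turn":[0,0,0],"fingers":1},
    {"dp":[0,0,-0.5],"turn":[0,0,0],"fingers":1},
    {"dp":[0,0,0],"turn":[0,0,0],"fingers":1}
  ]
}}

```text
clock: 8.42
eef_pos: [411.9, 70.8, 109.5]
tcp_rot: [3.139, 0.003, 2.706]
contact_force: [1.6, 0.8, 0.5]
opening: 0.0
grasp_force: 0.0
```

Emit:
{"method": "play_rows", "body": {
  "rows": [
    {"dp":[-0.58,-0.23,0],"turn":[0,0,0],"fingers":1},
    {"dp":[-0.58,-0.23,0],"turn":[0,0,0],"fingers":1},
    {"dp":[-0.58,-0.23,0],"turn":[0,0,0],"fingers":1},
    {"dp":[-0.58,-0.23,0],"turn":[0,0,0],"fingers":1}
  ]
}}

```text
clock: 8.75
eef_pos: [479.2, -2.9, 106.5]
tcp_rot: [3.142, 0.0, 2.706]
contact_force: [-0.1, -0.2, -0.3]
opening: -0.0
grasp_force: 0.0
```

Emit:
{"method": "play_rows", "body": {
  "rows": [
    {"dp":[-0.58,-0.23,0],"turn":[0,0,0],"fingers":1},
    {"dp":[-0.58,-0.23,0],"turn":[0,0,0],"fingers":1},
    {"dp":[-0.58,-0.23,0],"turn":[0,0,0],"fingers":1},
    {"dp":[-0.58,-0.23,0],"turn":[0,0,0],"fingers":1}
  ]
}}

```text
clock: 9.08
eef_pos: [547.8, -75.6, 106.2]
tcp_rot: [-3.141, -0.0, 2.706]
contact_force: [-0.0, -0.4, 0.5]
opening: -0.0
grasp_force: 0.0
```

Emit:
{"method": "play_rows", "body": {
  "rows": [
    {"dp":[0,0,0],"turn":[0,0,0],"fingers":1},
    {"dp":[0,0,0.4],"turn":[0,0,0],"fingers":1},
    {"dp":[0,0,0.35],"turn":[0,0,0],"fingers":1},
    {"dp":[0,0,0],"turn":[0,0,0],"fingers":1},
    {"dp":[0,0,0],"turn":[0,0,0],"fingers":1}
  ]
}}

```text
clock: 9.5
eef_pos: [546.2, -74.2, 76.0]
tcp_rot: [-3.141, -0.002, 2.706]
contact_force: [-0.8, -1.2, 0.6]
opening: -0.003
grasp_force: 0.0
```

Emit:
{"method": "play_rows", "body": {
  "rows": [
    {"dp":[0,0,0],"turn":[0,0,0],"fingers":1},
    {"dp":[0,0,0],"turn":[0,0,0],"fingers":1}
  ]
}}

```text
clock: 9.67
eef_pos: [547.7, -74.5, 77.6]
tcp_rot: [3.141, 0.001, 2.706]
contact_force: [0.0, 0.5, 0.6]
opening: -0.003
grasp_force: 0.0
```

Emit:
{"method": "play_rows", "body": {
  "rows": [
    {"dp":[0,0,0.05],"turn":[0,0,0],"fingers":1},
    {"dp":[0,0,0.05],"turn":[0,0,0],"fingers":1},
    {"dp":[0,0,0],"turn":[0,0,0],"fingers":1},
    {"dp":[0,0,0],"turn":[0,0,0],"fingers":1},
    {"dp":[0,0,0],"turn":[0,0,0],"fingers":1}
  ]
}}

```text
clock: 10.08
eef_pos: [547.3, -74.6, 72.9]
tcp_rot: [3.142, 0.0, 2.706]
contact_force: [0.3, 0.8, -0.9]
opening: -0.001
grasp_force: 0.0
```

Emit:
{"method": "play_rows", "body": {
  "rows": [
    {"dp":[0,0,0.02],"turn":[0,0,0],"fingers":1},
    {"dp":[0,0,0],"turn":[0,0,0],"fingers":1},
    {"dp":[0,0,0],"turn":[0,0,0],"fingers":1}
  ]
}}

```text
clock: 10.33
eef_pos: [547.2, -74.6, 72.0]
tcp_rot: [-3.142, -0.0, 2.706]
contact_force: [0.0, -0.4, -0.6]
opening: -0.002
grasp_force: 0.0
```

Emit:
{"method": "play_rows", "body": {
  "rows": [
    {"dp":[0,0,0.02],"turn":[0,0,0],"fingers":1},
    {"dp":[0,0,0],"turn":[0,0,0],"fingers":1},
    {"dp":[0,0,0],"turn":[0,0,0],"fingers":1}
  ]
}}

```text
clock: 10.58
eef_pos: [547.3, -74.6, 71.8]
tcp_rot: [3.142, 0.0, 2.706]
contact_force: [-2.9, 0.8, 7.4]
opening: -0.002
grasp_force: 3.4
```

Cover C is firm as well (7.4 N at z 71.8). Moving to cover D.

Emit:
{"method": "play_rows", "body": {
  "rows": [
    {"dp":[0,0,-0.45],"turn":[0,0,0],"fingers":1},
    {"dp":[0,0,-0.45],"turn":[0,0,0],"fingers":1},
    {"dp":[0,0,0],"turn":[0,0,0],"fingers":1}
  ]
}}

```text
clock: 10.83
eef_pos: [549.2, -74.9, 110.0]
tcp_rot: [3.14, 0.004, 2.706]
contact_force: [0.8, -0.2, 0.4]
opening: 0.0
grasp_force: 0.0
```

Emit:
{"method": "play_rows", "body": {
  "rows": [
    {"dp":[0.18,-0.59,0],"turn":[0,0,0],"fingers":1},
    {"dp":[0.18,-0.59,0],"turn":[0,0,0],"fingers":1},
    {"dp":[0.18,-0.59,0],"turn":[0,0,0],"fingers":1},
    {"dp":[0.18,-0.59,0],"turn":[0,0,0],"fingers":1}
  ]
}}

```text
clock: 11.17
eef_pos: [480.3, -148.5, 106.8]
tcp_rot: [-3.142, -0.0, 2.706]
contact_force: [0.4, 0.7, -0.6]
opening: -0.001
grasp_force: 0.0
```

Emit:
{"method": "play_rows", "body": {
  "rows": [
    {"dp":[0.18,-0.59,0],"turn":[0,0,0],"fingers":1},
    {"dp":[0.18,-0.59,0],"turn":[0,0,0],"fingers":1},
    {"dp":[0.18,-0.59,0],"turn":[0,0,0],"fingers":1},
    {"dp":[0.18,-0.59,0],"turn":[0,0,0],"fingers":1}
  ]
}}

```text
clock: 11.5
eef_pos: [414.3, -222.1, 106.9]
tcp_rot: [-3.142, -0.0, 2.706]
contact_force: [0.3, -0.6, -0.5]
opening: -0.001
grasp_force: 0.0
```

Emit:
{"method": "play_rows", "body": {
  "rows": [
    {"dp":[0,0,0],"turn":[0,0,0],"fingers":1},
    {"dp":[0,0,0.4],"turn":[0,0,0],"fingers":1},
    {"dp":[0,0,0.35],"turn":[0,0,0],"fingers":1},
    {"dp":[0,0,0],"turn":[0,0,0],"fingers":1},
    {"dp":[0,0,0],"turn":[0,0,0],"fingers":1}
  ]
}}

```text
clock: 11.92
eef_pos: [414.9, -220.9, 76.7]
tcp_rot: [3.141, -0.002, 2.706]
contact_force: [0.3, -0.6, 0.0]
opening: -0.003
grasp_force: 0.0
```

Emit:
{"method": "play_rows", "body": {
  "rows": [
    {"dp":[0,0,0],"turn":[0,0,0],"fingers":1},
    {"dp":[0,0,0],"turn":[0,0,0],"fingers":1},
    {"dp":[0,0,0],"turn":[0,0,0],"fingers":1}
  ]
}}

```text
clock: 12.17
eef_pos: [415.9, -221.5, 77.9]
tcp_rot: [-3.142, 0.001, 2.706]
contact_force: [0.6, -0.2, 0.2]
opening: -0.004
grasp_force: 0.0
```

Emit:
{"method": "play_rows", "body": {
  "rows": [
    {"dp":[0,0,0.05],"turn":[0,0,0],"fingers":1},
    {"dp":[0,0,0.05],"turn":[0,0,0],"fingers":1},
    {"dp":[0,0,0.05],"turn":[0,0,0],"fingers":1},
    {"dp":[0,0,0],"turn":[0,0,0],"fingers":1},
    {"dp":[0,0,0],"turn":[0,0,0],"fingers":1}
  ]
}}

```text
clock: 12.58
eef_pos: [415.2, -221.4, 71.1]
tcp_rot: [3.142, -0.0, 2.706]
contact_force: [0.1, 0.3, -0.1]
opening: 0.004
grasp_force: 0.0
```

Emit:
{"method": "play_rows", "body": {
  "rows": [
    {"dp":[0,0,0.02],"turn":[0,0,0],"fingers":1},
    {"dp":[0,0,0],"turn":[0,0,0],"fingers":1},
    {"dp":[0,0,0],"turn":[0,0,0],"fingers":1}
  ]
}}

```text
clock: 12.83
eef_pos: [415.4, -221.4, 70.5]
tcp_rot: [-3.142, -0.0, 2.706]
contact_force: [-0.2, -0.4, 0.3]
opening: -0.001
grasp_force: 0.0
```

Emit:
{"method": "play_rows", "body": {
  "rows": [
    {"dp":[0,0,0.02],"turn":[0,0,0],"fingers":1},
    {"dp":[0,0,0],"turn":[0,0,0],"fingers":1},
    {"dp":[0,0,0],"turn":[0,0,0],"fingers":1}
  ]
}}

```text
clock: 13.08
eef_pos: [415.3, -221.4, 69.7]
tcp_rot: [-3.142, -0.0, 2.706]
contact_force: [-1.4, 0.3, 1.4]
opening: -0.006
grasp_force: 0.8
```

Emit:
{"method": "play_rows", "body": {
  "rows": [
    {"dp":[0,0,0.02],"turn":[0,0,0],"fingers":1},
    {"dp":[0,0,0],"turn":[0,0,0],"fingers":1},
    {"dp":[0,0,0],"turn":[0,0,0],"fingers":1}
  ]
}}

```text
clock: 13.33
eef_pos: [415.1, -221.3, 68.8]
tcp_rot: [3.142, -0.0, 2.706]
contact_force: [-2.0, 0.2, 1.2]
opening: 0.0
grasp_force: 1.2
```

Cover D yields at about 1.3 N, so it is rocking. I'll follow it gently down to its stop.

Emit:
{"method": "play_rows", "body": {
  "rows": [
    {"dp":[0,0,0.02],"turn":[0,0,0],"fingers":1},
    {"dp":[0,0,0],"turn":[0,0,0],"fingers":1},
    {"dp":[0,0,0],"turn":[0,0,0],"fingers":1}
  ]
}}

```text
clock: 13.58
eef_pos: [415.1, -221.3, 68.1]
tcp_rot: [3.142, -0.0, 2.706]
contact_force: [-2.5, 1.2, 2.8]
opening: -0.001
grasp_force: 1.9
```

Emit:
{"method": "play_rows", "body": {
  "rows": [
    {"dp":[0,0,0.02],"turn":[0,0,0],"fingers":1},
    {"dp":[0,0,0],"turn":[0,0,0],"fingers":1},
    {"dp":[0,0,0],"turn":[0,0,0],"fingers":1}
  ]
}}

```text
clock: 13.83
eef_pos: [415.1, -221.3, 67.6]
tcp_rot: [3.141, -0.001, 2.706]
contact_force: [-3.8, 2.9, 9.4]
opening: 0.003
grasp_force: 5.3
```

Emit:
{"method": "play_rows", "body": {
  "rows": [
    {"dp":[0,0,0.02],"turn":[0,0,0],"fingers":1},
    {"dp":[0,0,0],"turn":[0,0,0],"fingers":1},
    {"dp":[0,0,0],"turn":[0,0,0],"fingers":1}
  ]
}}

```text
clock: 14.08
eef_pos: [415.3, -221.4, 67.1]
tcp_rot: [3.142, -0.0, 2.706]
contact_force: [-6.5, 3.0, 13.8]
opening: 0.003
grasp_force: 7.4
```

Cover D dropped about 3 mm at 1–2 N and then met its stop, so D is the loose one. Letting go and centring over its knob.

Emit:
{"method": "play_rows", "body": {
  "rows": [
    {"dp":[0,0,-0.15],"turn":[0,0,0],"fingers":1},
    {"dp":[0,0,-0.4],"turn":[0,0,0],"fingers":1},
    {"dp":[0,0,-0.45],"turn":[0,0,0],"fingers":1},
    {"dp":[0,0,0],"turn":[0,0,0],"fingers":1},
    {"dp":[0,0,0],"turn":[0,0,0],"fingers":1}
  ]
}}

```text
clock: 14.5
eef_pos: [416.4, -222.0, 107.3]
tcp_rot: [-3.141, 0.003, 2.706]
contact_force: [0.3, 0.5, -0.9]
opening: 0.002
grasp_force: 0.0
```

Emit:
{"method": "play_rows", "body": {
  "rows": [
    {"dp":[-0.49,-0.02,0],"turn":[0,0,0],"fingers":1},
    {"dp":[-0.49,-0.02,0],"turn":[0,0,0],"fingers":1},
    {"dp":[0,0,0],"turn":[0,0,0],"fingers":1},
    {"dp":[0,0,0],"turn":[0,0,0],"fingers":1},
    {"dp":[0,0,0],"turn":[0,0,0],"fingers":1}
  ]
}}

```text
clock: 14.92
eef_pos: [449.2, -238.9, 105.5]
tcp_rot: [3.141, -0.002, 2.706]
contact_force: [-0.9, 0.6, 0.0]
opening: 0.002
grasp_force: 0.0
```

Emit:
{"method": "play_rows", "body": {
  "rows": [
    {"dp":[0,0,0.1],"turn":[0,0,0],"fingers":1},
    {"dp":[0,0,0.1],"turn":[0,0,0],"fingers":1},
    {"dp":[0,0,0.05],"turn":[0,0,0],"fingers":1},
    {"dp":[0,0,0],"turn":[0,0,0],"fingers":1},
    {"dp":[0,0,0],"turn":[0,0,0],"fingers":1}
  ]
}}

```text
clock: 15.33
eef_pos: [449.9, -239.3, 96.2]
tcp_rot: [3.142, -0.001, 2.706]
contact_force: [0.6, -0.1, 0.7]
opening: 0.004
grasp_force: 0.0
```

Run:
```python
from rig import r
import cv2
s=r.sense();print(s["contact_force"],s["eef_pos"])
im=r.grab_frame("scene")["pixels"][120:240,150:310,::-1]
cv2.imwrite("pics/s2.png",cv2.resize(im,None,fx=5,fy=5,interpolation=cv2.INTER_CUBIC))
```

```text
[ 0.56404978 -0.10658653  0.67158921] [ 449.8865619  -239.25244796   96.2307416 ]
```

View pics/s2.png

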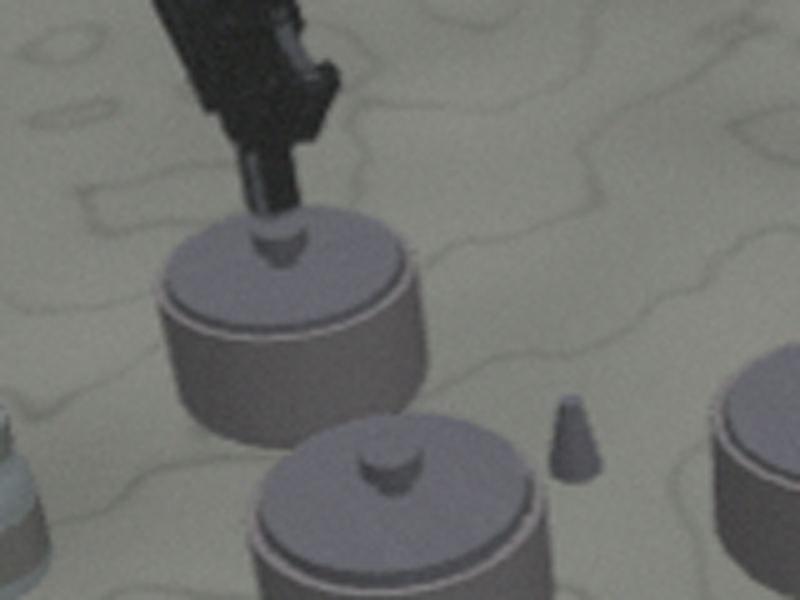

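The picture shows the fingertips at px (274,212) above the knob at (280,232), about 2–3 mm off sideways. Cover D is level again. I'll correct the offset and press.

Emit:
{"method": "play_rows", "body": {
  "rows": [
    {"dp":[0.04,0.04,0.05],"turn":[0,0,0],"fingers":1},
    {"dp":[0,0,0.05],"turn":[0,0,0],"fingers":1},
    {"dp":[0,0,0],"turn":[0,0,0],"fingers":1},
    {"dp":[0,0,0],"turn":[0,0,0],"fingers":1}
  ]
}}

```text
clock: 15.72
eef_pos: [449.3, -237.2, 92.4]
tcp_rot: [-3.142, -0.0, 2.706]
contact_force: [0.3, -0.1, -0.7]
opening: 0.0
grasp_force: 0.0
```

Emit:
{"method": "play_rows", "body": {
  "rows": [
    {"dp":[0,0,0.025],"turn":[0,0,0],"fingers":1},
    {"dp":[0,0,0],"turn":[0,0,0],"fingers":1},
    {"dp":[0,0,0.025],"turn":[0,0,0],"fingers":1},
    {"dp":[0,0,0],"turn":[0,0,0],"fingers":1}
  ]
}}

```text
clock: 16.05
eef_pos: [449.4, -237.3, 90.4]
tcp_rot: [3.142, -0.0, 2.706]
contact_force: [0.6, -0.0, -0.0]
opening: 0.002
grasp_force: 0.0
```

Emit:
{"method": "play_rows", "body": {
  "rows": [
    {"dp":[0,0,0.02],"turn":[0,0,0],"fingers":1},
    {"dp":[0,0,0],"turn":[0,0,0],"fingers":1},
    {"dp":[0,0,0],"turn":[0,0,0],"fingers":1}
  ]
}}

```text
clock: 16.3
eef_pos: [449.4, -237.3, 89.7]
tcp_rot: [-3.142, -0.0, 2.706]
contact_force: [0.1, -0.6, 0.4]
opening: -0.002
grasp_force: 0.0
```

Emit:
{"method": "play_rows", "body": {
  "rows": [
    {"dp":[0,0,0.02],"turn":[0,0,0],"fingers":1},
    {"dp":[0,0,0],"turn":[0,0,0],"fingers":1},
    {"dp":[0,0,0],"turn":[0,0,0],"fingers":1}
  ]
}}

```text
clock: 16.55
eef_pos: [449.6, -237.4, 89.3]
tcp_rot: [-3.142, 0.0, 2.706]
contact_force: [-0.4, 1.4, 5.4]
opening: -0.002
grasp_force: 2.6
```

Emit:
{"method": "play_rows", "body": {
  "rows": [
    {"dp":[0,0,0.025],"turn":[0,0,0],"fingers":1},
    {"dp":[0,0,0],"turn":[0,0,0],"fingers":1},
    {"dp":[0,0,0],"turn":[0,0,0],"fingers":1}
  ]
}}

```text
clock: 16.8
eef_pos: [449.7, -237.4, 88.5]
tcp_rot: [-3.142, 0.001, 2.706]
contact_force: [-2.4, 0.9, 7.3]
opening: 0.003
grasp_force: 3.8
```

Emit:
{"method": "play_rows", "body": {
  "rows": [
    {"dp":[0,0,0.025],"turn":[0,0,0],"fingers":1},
    {"dp":[0,0,0],"turn":[0,0,0],"fingers":1},
    {"dp":[0,0,0],"turn":[0,0,0],"fingers":1}
  ]
}}

```text
clock: 17.05
eef_pos: [449.7, -237.4, 87.5]
tcp_rot: [-3.142, 0.001, 2.706]
contact_force: [-1.8, 1.4, 8.1]
opening: 0.001
grasp_force: 4.1
```

Emit:
{"method": "play_rows", "body": {
  "rows": [
    {"dp":[0,0,0.025],"turn":[0,0,0],"fingers":1},
    {"dp":[0,0,0],"turn":[0,0,0],"fingers":1},
    {"dp":[0,0,0],"turn":[0,0,0],"fingers":1}
  ]
}}

```text
clock: 17.3
eef_pos: [449.7, -237.4, 86.5]
tcp_rot: [-3.142, 0.001, 2.706]
contact_force: [-1.7, 1.4, 8.1]
opening: -0.001
grasp_force: 4.2
```

Emit:
{"method": "play_rows", "body": {
  "rows": [
    {"dp":[0,0,0.025],"turn":[0,0,0],"fingers":1},
    {"dp":[0,0,0],"turn":[0,0,0],"fingers":1},
    {"dp":[0,0,0],"turn":[0,0,0],"fingers":1}
  ]
}}

```text
clock: 17.55
eef_pos: [449.7, -237.4, 85.8]
tcp_rot: [-3.142, 0.001, 2.706]
contact_force: [-2.5, 1.0, 12.4]
opening: 0.002
grasp_force: 6.6
```

Emit:
{"method": "play_rows", "body": {
  "rows": [
    {"dp":[0,0,0.025],"turn":[0,0,0],"fingers":1},
    {"dp":[0,0,0],"turn":[0,0,0],"fingers":1},
    {"dp":[0,0,0],"turn":[0,0,0],"fingers":1}
  ]
}}

```text
clock: 17.8
eef_pos: [449.7, -237.4, 85.6]
tcp_rot: [-3.142, 0.001, 2.706]
contact_force: [-6.3, 3.6, 24.4]
opening: -0.0
grasp_force: 12.5
```

Emit:
{"method": "play_rows", "body": {
  "rows": [
    {"dp":[0,0,0.02],"turn":[0,0,0],"fingers":1},
    {"dp":[0,0,0],"turn":[0,0,0],"fingers":1},
    {"dp":[0,0,0],"turn":[0,0,0],"fingers":1}
  ]
}}

```text
clock: 18.05
eef_pos: [449.7, -237.5, 85.6]
tcp_rot: [-3.142, 0.001, 2.706]
contact_force: [-9.0, 4.7, 34.4]
opening: -0.001
grasp_force: 17.4
```

Hard stop at z 85.6 with 34 N, which matches the home height. Retreating.

Emit:
{"method": "play_rows", "body": {
  "rows": [
    {"dp":[0,0,-0.1],"turn":[0,0,0],"fingers":1},
    {"dp":[0,0,-0.4],"turn":[0,0,0],"fingers":1},
    {"dp":[0,0,-0.7],"turn":[0,0,0],"fingers":1},
    {"dp":[0,0,-0.7],"turn":[0,0,0],"fingers":1},
    {"dp":[0,0,-0.7],"turn":[0,0,0],"fingers":1}
  ]
}}

```text
clock: 18.47
eef_pos: [449.1, -237.1, 188.1]
tcp_rot: [3.142, -0.001, 2.706]
contact_force: [0.6, -0.5, -1.0]
opening: -0.005
grasp_force: 0.0
```

Emit:
{"method": "play_rows", "body": {
  "rows": [
    {"dp":[0,0,0],"turn":[0,0,0],"fingers":1},
    {"dp":[0,0,0],"turn":[0,0,0],"fingers":1},
    {"dp":[0,0,0],"turn":[0,0,0],"fingers":1}
  ]
}}

```text
clock: 18.72
eef_pos: [449.1, -237.1, 186.7]
tcp_rot: [3.142, -0.0, 2.706]
contact_force: [-0.3, -0.3, -1.0]
opening: -0.001
grasp_force: 0.0
```

Run:
```python
from rig import r
import cv2
s=r.sense();print(s["contact_force"],s["eef_pos"])
im=r.grab_frame("scene")["pixels"][120:240,150:310,::-1]
cv2.imwrite("pics/s3.png",cv2.resize(im,None,fx=5,fy=5,interpolation=cv2.INTER_CUBIC))
```

```text
[-0.2729046  -0.34459307 -1.02850077] [ 449.11424043 -237.11798339  186.69375381]
```

View pics/s3.png

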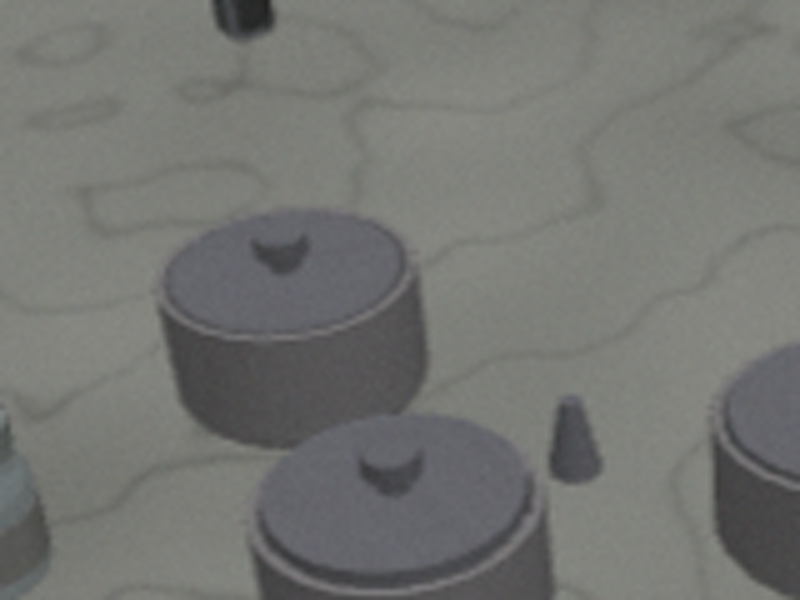

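The picture shows cover D (knob at px (280,248)) level and flush in its rim, lower than before, with the gripper well clear.

```bash
python3 -c "
from rig import r
print(r.sign_off())"
```

```text
the job is handed in; nothing more can be done
None
```

The loose cover was the one near (450, −239): it rocked about 3 mm at 1–3 N while the other three were firm, and I pushed its knob down to a hard stop (34 N); it now sits level and home, and the job is handed in.

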